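# Put the spool away in the push-latch thread box

## Robot

A 7-joint arm with a two-finger parallel gripper is mounted at the origin on the work surface. World frame = base frame: x ahead of the robot, y to its left, z up, the work surface at z = 0. Lengths are in m, angles in rad, forces in N, time in s.
With the tool pointing down it reaches from about 0.4 to 0.9 m from the base axis. Payload 5.5 kg.
Tool frame: the origin (TCP) lies on the centre line of the jaws, within the pads' length; the fingertips stand 19 mm ahead of it and the grasp point (between the pads) is the TCP; y points along the fingers, z is the direction in which the jaws open and shut, and the axes are right-handed (so a half turn about y gives the same grasp; the last joint's range is limited). The gripper opens to 92 mm and grips with 3 to 60 N. Pads are 19 mm wide; open, the fingers measure 130 mm over their backs; the gripper's body (75 mm by 190 mm) begins 47 mm behind the grasp point.
Start: joints at [-0.992, 0.501, -0.427, 1.55, 0.221, 1.138, -0.21], TCP at [0.202, 0.618, 0.246] pointing down, gripper open.
Joint ranges: [-2.88, 2.88], [-0.31, 2.03], [-1.54, 1.56], [0.2, 2.42], [-1.41, 4.55], [0.19, 2.02], [-2.57, 2.57]. Speed limits (rad/s): [2.57, 2.57, 3.14, 3.14, 3.14, 3.14, 3.14].

## Interface

Orientations are given as a rotation vector (axis times angle).
In Python, from rig import telemetry, snapshot, camera_model, job_done gives the robot as it stands. The module is installed in compiled form; this text tells all that it offers.
- The arm moves only by the tool play_rows, never from a script. Its argument "series" is a list of rows, each an object of numbers: "tx", "ty", "tz": the shift along the tool's x, y, z in m; "ax", "ay", "az": the turn, a rotation vector about the tool's x, y, z in degrees. A call has 1 to 20 rows; each row shifts and turns the pose as measured when the row begins, along the tool's axes as they then stand; what a row does not reach is not made up. A row lasts 1/8 s, in which the tool goes at most 62.5 mm and 10.7 degrees, less where a joint would pass 70% of its speed; a pose out of reach is approached as far as the arm can. A call is refused whole if a number of a shift passes 0.0625 or a number of a turn 10.7, either way. A call with a gripper value outside its range is refused whole. "gripper" is the opening, from 0 (shut) to 1 (fully open), set as the call begins (left out, the last holds). The fingers move at their own pace and stop on an object; the grip force is fixed at half the most. Time passes only in rows, so rows that do not move let the fingers close. It gives the time, the measured TCP pose, the force and the opening at its end, in the units of the state.
- telemetry.state(): the state, without advancing time (a new reading comes with each control period).
- snapshot(name): name is "side" or "top"; returns the picture (400x640x3 uint8, red, green, blue); there is no depth.
- camera_model(name): a dict with "fov_y" (degrees; the focal length in pixels is half the picture's height over the tangent of half this angle, whatever the lens; pixels are square), "cx", "cy" (the principal point, pixels), "pose" (4x4, takes a point from camera to world coordinates). Camera axes: x right, y up, looking along -z (the intrinsics and any distortion apply to the point x, -y, -z); pixel columns grow to the right and rows downward; lengths in m; the calibration is good to about 2 mm. A picture is of the moment at which its call begins. camera_model takes no time and is no camera call.
- job_done(): hands the job in, once; it reports no verdict.
The state is a dict: "time": time; "joints": joint angles; "joint_velocities": joint speeds; "tau": joint torques, N m; "position": TCP position; "orientation": TCP orientation; "contact_force": force on the tool from outside, world axes, zero at the start; "ft_torque": the same for the moment, N m; "opening": finger opening in m.
Only numpy, scipy, OpenCV 4.12 (cv2) and the standard library are available. Lean on these libraries where they do the work, as an engineer would, in place of code of your own. Each camera call takes 0.05 s, during which the arm holds its last target. There are 200 camera calls.

## Task

Put the short, stout empty spool away in the wide thread box: press the wide box's door inward near its free edge until the catch lets go and it swings open by itself, then set the spool down inside without tossing it. Leave the wide door open, and leave the narrow thread box shut.

Things in the scene. Friction and masses are not known exactly. Their poses are not given: they have to be found in the camera images.
- wide_box: Wider of two fixed low wooden boxes, 190 x 190 x 75 mm high, walls 8. Origin: centre of underside; +x to the hinge side, away from the robot (yaw to 0.25 rad), z up. Inset top door, face level with the rim (z = 75): hinge along y at x = 84, free edge at x = -84, 170 wide. Press down at x = -50, y = 0. Spool bay under it: x -44 to 87, y -87 to 87, floor z = 8; a narrow catch pit lies nearer (mm).
- wide_door (a joint): Hinge angle of the wide box's door (rad): 0 shut, negative pressed in (stop -0.08), positive open, 1.57 upright, 1.85 fully open. At the press point it sinks 7 mm until the catch lets go, 10.5 mm to its stop, with 2 to 4 N. When the finger withdraws upward, a spring swings it up past upright within 2 s; it stays open.
- narrow_door (a joint): Hinge angle (rad, 0 shut, positive open) of the door of the other, narrow box: 190 x 110 x 75 mm, same wood, same kind of catch, on the other side of the robot's centre line. It is to stay shut.
- spool: Short, stout, empty wooden spool, 40 mm diameter, 45 mm tall, 30 to 65 g, standing loose between the boxes, 50 mm or more free on its left and right (world y). Origin: centre of its underside; z along its axis. The slimmer, taller bobbin (28 mm diameter, 85 mm tall), 110 mm or more nearer to or farther from the robot, is not the one.
There are look-alikes about, which are no part of the job. What is shaped like the spool but green or turquoise is not meant.

How it is judged:
On the way:
1. the wide box's door has been pressed and has swung open (past 1.2 rad), with the spool still outside the box (value of joint wide_door above 1.2 rad and horizontal distance between spool and wide_box above 0.1 m), for 0.1 s.
At the end, for the whole second after the job is handed in: The spool lies or stands at rest in the wide box's bay (its origin within the bay's walls and less than 45 mm above the box's underside), the wide door stands open beyond 1.2 rad, and the narrow box is shut (below 0.1 rad) (value of joint wide_door above 1.2 rad and value of joint narrow_door below 0.1 rad and x of spool in the frame of wide_box between -0.044 and 0.087 m and y of spool in the frame of wide_box between -0.087 and 0.087 m and z of spool in the frame of wide_box below 0.045 m and linear speed of spool below 0.05 m/s); the robot touches nothing.
It fails at once if the narrow box's door is opened (value of joint narrow_door above 0.15 rad).
It fails at once if the spool is tossed or dropped from a height (over 1.2 m/s out of the fingers) (linear speed of spool above 1.2 m/s and contact force between the fingers and spool below 0.05 N).
It also fails if it takes over 54 s, if anything falls off the work surface, if the arm or the gripper's body presses on something with over 40 N, if the wrist force passes 120 N, or if a joint passes its speed limit or range.

## Working session

There is one attempt and no reset: what is moved stays moved. The work goes in short steps, Python scripts to look and compute and a tool call to move; the robot and the scene stay as the last step left them, time stands still between calls to the robot, and variables do not carry over. Pictures are saved under pics/ and viewed, about 8 in all and at most 12, crops included, and the job is handed in when it is done.

Besides the shell and the picture viewer there is one more tool, called after "Call:" as name([rows], argument=value, ...), one row to a line, values as JSON. play_rows: Moves the arm, as the interface text tells. Its arguments: {"type":"object","properties":{"series":{"type":"array","items":{"type":"object","properties":{"tx":{"type":"number"},"ty":{"type":"number"},"tz":{"type":"number"},"ax":{"type":"number"},"ay":{"type":"number"},"az":{"type":"number"}}}},"gripper":{"type":"number"}},"required":["series"]}

```bash
mkdir -p pics
python3 - <<'E'
from rig import *
import cv2,numpy as np
for n in("side","top"):
    cv2.imwrite(f"pics/{n}0.png",snapshot(n)[:,:,::-1]); m=camera_model(n); print(n,{k:(np.round(v,4).tolist()) if not isinstance(v,str) else v for k,v in m.items()})
s=telemetry.state();print(s)
E
```

```text
side {'fov_y': 42.7958, 'cx': 317.22, 'cy': 199.5421, 'pose': [[-0.8843, 0.3594, -0.298, 0.2701], [-0.4665, -0.6534, 0.5962, 0.5584], [0.0195, 0.6662, 0.7455, 0.7918], [0.0, 0.0, 0.0, 1.0]]}
top {'fov_y': 53.198, 'cx': 315.8652, 'cy': 204.5478, 'pose': [[0.0258, 0.9912, -0.1297, 0.4593], [-0.9992, 0.0295, 0.0267, 0.0049], [0.0303, 0.1289, 0.9912, 1.0364], [0.0, 0.0, 0.0, 1.0]]}
{'time': 0.1, 'joints': array([-0.99179109,  0.50175492, -0.42682767,  1.55134018,  0.2208007 ,
        1.13834354, -0.21033613]), 'joint_velocities': array([ 8.35770351e-06, -3.38385746e-03,  3.49194871e-04, -4.09592031e-03,
        4.76678291e-04, -3.59348161e-04,  3.40201015e-06]), 'tau': array([-1.10034063e-02, -5.67869675e+01, -5.83871260e+00, -2.79918051e+01,
       -6.90592267e-02,  2.40805547e-02,  6.26361930e-05]), 'position': array([0.20171765, 0.61726444, 0.24478553]), 'orientation': array([-1.55831158,  0.24815298, -0.2476138 ]), 'contact_force': array([-0.57469867,  0.32979233,  0.06347584]), 'ft_torque': array([-0.0275662 , -0.01869527,  0.00504328]), 'opening': 0.09160896422587726}
```

View pics/top0.png

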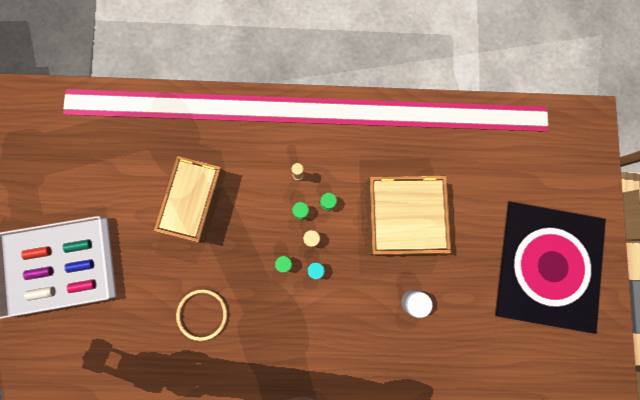

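View pics/side0.png

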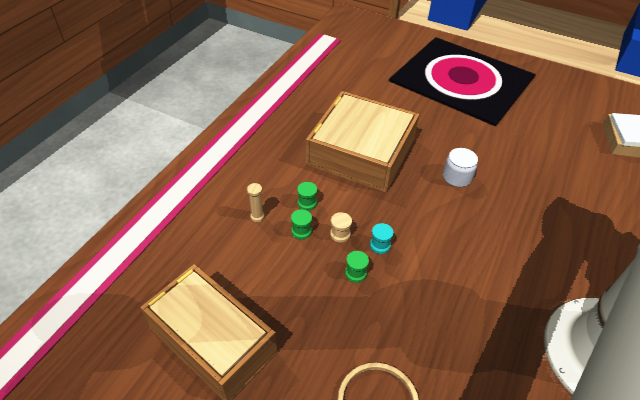

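```bash
cat > h.py <<'E'
from rig import *
import numpy as np
from scipy.spatial.transform import Rotation as R
def w(n,u,v,z):
    m=camera_model(n);P=np.array(m["pose"]);f=200/np.tan(np.radians(m["fov_y"])/2)
    d=P[:3,:3]@np.array([(u-m["cx"])/f,-(v-m["cy"])/f,-1]);o=P[:3,3]
    return (o+d*(z-o[2])/d[2]).round(4)
E
python3 - <<'E'
from h import *
print("spool",w("top",312,238.5,.045),w("side",341,221,.045))
for p in[(371,178),(446,176),(451,253),(374,254)]:print("top",w("top",*p,.075))
for p in[(342,93),(419,115),(389,166),(308,141)]:print("side",w("side",*p,.075))
for p in[(300,210),(328,201),(316,271),(284,264)]:print("others",w("top",*p,.045))
print("bob",w("top",297,169,.085),w("side",255,189,.085))
r=R.from_rotvec(telemetry.state()["orientation"]);print(r.as_matrix().round(3))
E
```

```text
spool [ 0.504  -0.0144  0.045 ] [ 0.5038 -0.0123  0.045 ]
top [ 0.655  -0.1549  0.075 ]
top [ 0.666  -0.3414  0.075 ]
top [ 0.4769 -0.3504  0.075 ]
top [ 0.4696 -0.1636  0.075 ]
side [ 0.661  -0.3357  0.075 ]
side [ 0.4759 -0.3471  0.075 ]
side [ 0.4725 -0.1643  0.075 ]
side [ 0.6505 -0.1512  0.075 ]
others [0.5741 0.0175 0.045 ]
others [ 0.5989 -0.052   0.045 ]
others [ 0.4249 -0.0264  0.045 ]
others [0.4398 0.0525 0.045 ]
bob [0.6695 0.0273 0.085 ] [0.668  0.0262 0.085 ]
[[ 0.951 -0.001  0.311]
 [-0.311 -0.002  0.951]
 [-0.    -1.    -0.002]]
```

Call:
play_rows([
  {"ay":-9},
  {"ay":-9},
  {"tx":0.05,"tz":-0.02},
  {"tx":0.05,"tz":-0.03},
  {"tx":0.05,"tz":-0.05},
  {"tx":0.05,"tz":-0.05},
  {"tx":0.05,"tz":-0.05},
  {"tx":0.03,"tz":-0.06},
  {"tz":-0.06},
  {"tz":-0.06},
  {"tz":-0.06},
  {"tz":-0.06},
  {"tz":-0.06},
  {"tz":-0.06},
  {"tz":-0.06},
  {"tz":-0.06},
], gripper=0)

```text
schema error: expected keys tx, ty, tz, ax, ay, az
```

All six keys are needed.

Call:
play_rows([
  {"tx":0,"ty":0,"tz":0,"ax":0,"ay":-9,"az":0},
  {"tx":0,"ty":0,"tz":0,"ax":0,"ay":-9,"az":0},
  {"tx":0.05,"ty":0,"tz":-0.02,"ax":0,"ay":0,"az":0},
  {"tx":0.05,"ty":0,"tz":-0.03,"ax":0,"ay":0,"az":0},
  {"tx":0.05,"ty":0,"tz":-0.05,"ax":0,"ay":0,"az":0},
  {"tx":0.05,"ty":0,"tz":-0.05,"ax":0,"ay":0,"az":0},
  {"tx":0.05,"ty":0,"tz":-0.05,"ax":0,"ay":0,"az":0},
  {"tx":0.03,"ty":0,"tz":-0.06,"ax":0,"ay":0,"az":0},
  {"tx":0,"ty":0,"tz":-0.06,"ax":0,"ay":0,"az":0},
  {"tx":0,"ty":0,"tz":-0.06,"ax":0,"ay":0,"az":0},
  {"tx":0,"ty":0,"tz":-0.06,"ax":0,"ay":0,"az":0},
  {"tx":0,"ty":0,"tz":-0.06,"ax":0,"ay":0,"az":0},
  {"tx":0,"ty":0,"tz":-0.06,"ax":0,"ay":0,"az":0},
  {"tx":0,"ty":0,"tz":-0.06,"ax":0,"ay":0,"az":0},
], gripper=0)

```text
time: 1.85
position: [0.4707, 0.01, 0.2394]
orientation: [-1.575, -0.007, 0.021]
contact_force: [1.1, 0.1, 0.3]
opening: -0.0001
```

Call:
play_rows([
  {"tx":0.01,"ty":0,"tz":-0.06,"ax":0,"ay":0,"az":0},
  {"tx":0.01,"ty":0,"tz":-0.06,"ax":0,"ay":0,"az":0},
  {"tx":0.012,"ty":0,"tz":-0.06,"ax":0,"ay":0,"az":0},
  {"tx":0.012,"ty":0.02,"tz":-0.06,"ax":0,"ay":0,"az":0},
  {"tx":0,"ty":0.04,"tz":-0.02,"ax":0,"ay":0,"az":0},
  {"tx":0,"ty":0.04,"tz":0,"ax":0,"ay":0,"az":0},
  {"tx":0,"ty":0,"tz":0,"ax":0,"ay":0,"az":0},
])

```text
time: 2.72
position: [0.5154, -0.2617, 0.1383]
orientation: [-1.578, 0.001, 0.013]
contact_force: [-0.2, 1.1, 0.4]
opening: 0.0004
```

Run:
```python
from h import *
import cv2
a=snapshot("side")[60:260,200:500];cv2.imwrite("pics/press0.png",cv2.resize(a,None,fx=2,fy=2)[:,:,::-1])
s=telemetry.state();print(R.from_rotvec(s["orientation"]).as_matrix().round(3),s["position"],s["joints"].round(2))
```

```text
[[ 1.    -0.005 -0.008]
 [ 0.008 -0.009  1.   ]
 [-0.005 -1.    -0.009]] [ 0.51695865 -0.26234296  0.14030376] [ 0.49  0.47 -0.09  1.83  0.07  0.85  1.94]
```

View pics/press0.png

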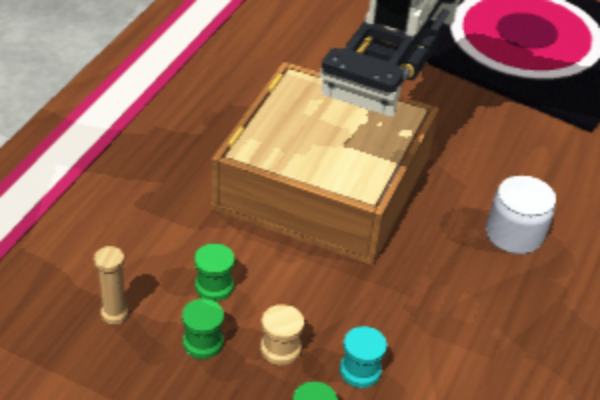

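Call:
play_rows([
  {"tx":0,"ty":0.02,"tz":0.009,"ax":0,"ay":0,"az":0},
  {"tx":0,"ty":0.02,"tz":0,"ax":0,"ay":0,"az":0},
  {"tx":0,"ty":0,"tz":0,"ax":0,"ay":0,"az":0},
  {"tx":0,"ty":0,"tz":0,"ax":0,"ay":0,"az":0},
])

```text
time: 3.28
position: [0.5228, -0.2533, 0.108]
orientation: [-1.584, -0.014, 0.004]
contact_force: [0.5, 0.2, 0.7]
opening: 0.0006
```

Call:
play_rows([
  {"tx":-0.005,"ty":0.008,"tz":0,"ax":0,"ay":0,"az":0},
  {"tx":-0.003,"ty":0.006,"tz":0,"ax":0,"ay":0,"az":0},
  {"tx":0,"ty":0.004,"tz":0,"ax":0,"ay":0,"az":0},
  {"tx":0,"ty":0,"tz":0,"ax":0,"ay":0,"az":0},
])

```text
time: 3.78
position: [0.516, -0.2543, 0.0918]
orientation: [-1.586, -0.017, 0.001]
contact_force: [0.1, 1.1, 1.1]
opening: 0.0002
```

Call:
play_rows([
  {"tx":0,"ty":0.004,"tz":0,"ax":0,"ay":0,"az":0},
  {"tx":0,"ty":0.003,"tz":0,"ax":0,"ay":0,"az":0},
  {"tx":0,"ty":0,"tz":0,"ax":0,"ay":0,"az":0},
])

```text
time: 4.15
position: [0.5164, -0.2543, 0.0846]
orientation: [-1.586, -0.017, 0.001]
contact_force: [0.1, 0.3, 1.4]
opening: 0.0008
```

Call:
play_rows([
  {"tx":0,"ty":0.003,"tz":0,"ax":0,"ay":0,"az":0},
  {"tx":0,"ty":0,"tz":0,"ax":0,"ay":0,"az":0},
])

```text
time: 4.4
position: [0.5166, -0.2544, 0.0829]
orientation: [-1.586, -0.017, 0.001]
contact_force: [-2.6, 1.8, 8.9]
opening: 0.0003
```

Call:
play_rows([
  {"tx":0,"ty":-0.05,"tz":0,"ax":0,"ay":0,"az":0},
  {"tx":-0.04,"ty":-0.045,"tz":0,"ax":0,"ay":0,"az":0},
  {"tx":-0.05,"ty":-0.03,"tz":0.02,"ax":0,"ay":0,"az":0},
  {"tx":-0.02,"ty":0,"tz":0.05,"ax":0,"ay":0,"az":0},
  {"tx":0,"ty":0,"tz":0.06,"ax":0,"ay":0,"az":0},
  {"tx":0.04,"ty":0,"tz":0.05,"ax":0,"ay":0,"az":0},
  {"tx":0.04,"ty":0,"tz":0.04,"ax":0,"ay":0,"az":0},
  {"tx":0.02,"ty":0,"tz":0.02,"ax":0,"ay":0,"az":0},
  {"tx":0,"ty":0,"tz":0,"ax":0,"ay":0,"az":0},
], gripper=0.9)

```text
time: 5.52
position: [0.5016, -0.0094, 0.2062]
orientation: [-1.588, -0.015, -0.005]
contact_force: [0.1, 0.0, 0.5]
opening: 0.0817
```

Run:
```python
from h import *
import cv2
a=snapshot("side")[40:290,200:500];cv2.imwrite("pics/open.png",cv2.resize(a,None,fx=2,fy=2)[:,:,::-1])
s=telemetry.state();print(R.from_rotvec(s["orientation"]).as_matrix().round(3),s["position"],s["joints"].round(2))
```

```text
[[ 1.     0.012 -0.005]
 [ 0.005 -0.018  1.   ]
 [ 0.012 -1.    -0.018]] [ 0.50059328 -0.01056826  0.20601452] [ 0.2   0.26 -0.28  1.97  0.11  0.91  1.43]
```

View pics/open.png

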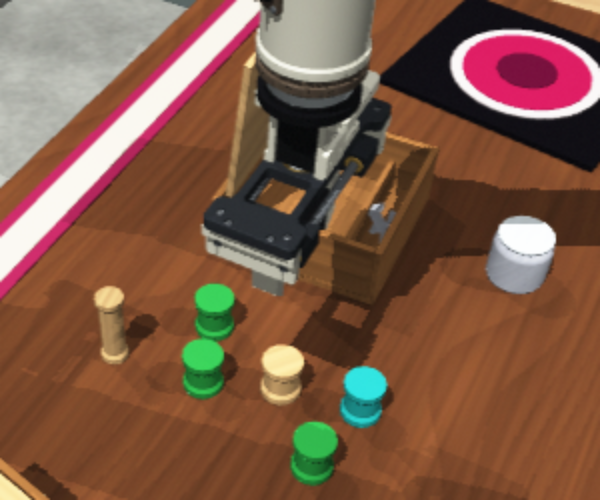

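Call:
play_rows([
  {"tx":0.003,"ty":0.045,"tz":-0.003,"ax":1,"ay":0,"az":0},
  {"tx":0,"ty":0.045,"tz":0,"ax":0,"ay":0,"az":0},
  {"tx":0,"ty":0.035,"tz":0,"ax":0,"ay":0,"az":0},
  {"tx":0,"ty":0,"tz":0,"ax":0,"ay":0,"az":0},
  {"tx":0,"ty":0,"tz":0,"ax":0,"ay":0,"az":0},
])

```text
time: 6.2
position: [0.5025, -0.0227, 0.0795]
orientation: [-1.576, -0.006, -0.012]
contact_force: [0.8, 1.2, 0.2]
opening: 0.0822
```

Call:
play_rows([
  {"tx":0.001,"ty":0.015,"tz":0.009,"ax":0,"ay":0,"az":0},
  {"tx":0,"ty":0.018,"tz":0,"ax":0,"ay":0,"az":0},
  {"tx":0,"ty":0.015,"tz":0,"ax":0,"ay":0,"az":0},
  {"tx":0,"ty":0,"tz":0,"ax":0,"ay":0,"az":0},
])

```text
time: 6.7
position: [0.5076, -0.0128, 0.0331]
orientation: [-1.576, -0.012, -0.019]
contact_force: [-0.1, -0.7, -0.3]
opening: 0.0827
```

Call:
play_rows([
  {"tx":-0.003,"ty":0.007,"tz":0,"ax":0,"ay":0,"az":0},
  {"tx":0,"ty":0,"tz":0,"ax":0,"ay":0,"az":0},
])

```text
time: 6.95
position: [0.5051, -0.0125, 0.0261]
orientation: [-1.576, -0.013, -0.019]
contact_force: [0.3, -0.4, -0.3]
opening: 0.0828
```

Call:
play_rows([
  {"tx":0,"ty":0,"tz":0,"ax":0,"ay":0,"az":0},
  {"tx":0,"ty":0,"tz":0,"ax":0,"ay":0,"az":0},
  {"tx":0,"ty":0,"tz":0,"ax":0,"ay":0,"az":0},
  {"tx":0,"ty":0,"tz":0,"ax":0,"ay":0,"az":0},
  {"tx":0,"ty":0,"tz":0,"ax":0,"ay":0,"az":0},
  {"tx":0,"ty":0,"tz":0,"ax":0,"ay":0,"az":0},
], gripper=0)

```text
time: 7.7
position: [0.506, -0.0127, 0.0271]
orientation: [-1.576, -0.015, -0.021]
contact_force: [0.1, 0.6, -0.9]
opening: 0.0396
```

Call:
play_rows([
  {"tx":0,"ty":-0.04,"tz":0,"ax":0,"ay":0,"az":0},
  {"tx":0,"ty":-0.05,"tz":0,"ax":0,"ay":0,"az":0},
  {"tx":0,"ty":-0.05,"tz":0,"ax":0,"ay":0,"az":0},
  {"tx":0.01,"ty":0,"tz":-0.03,"ax":0,"ay":0,"az":0},
  {"tx":0.01,"ty":0,"tz":-0.04,"ax":0,"ay":0,"az":0},
  {"tx":0.01,"ty":0,"tz":-0.05,"ax":0,"ay":0,"az":0},
  {"tx":0.015,"ty":0,"tz":-0.05,"ax":0,"ay":0,"az":0},
  {"tx":0.015,"ty":0,"tz":-0.04,"ax":0,"ay":0,"az":0},
  {"tx":0.01,"ty":0,"tz":-0.02,"ax":0,"ay":0,"az":0},
  {"tx":0,"ty":0,"tz":0,"ax":0,"ay":0,"az":0},
])

```text
time: 8.95
position: [0.573, -0.2482, 0.1735]
orientation: [-1.577, -0.016, -0.017]
contact_force: [-0.6, 0.5, -0.8]
opening: 0.0397
```

Run:
```python
from h import *
import cv2
a=snapshot("top")[100:300,240:500]; b=snapshot("side")[20:220,230:490]
cv2.imwrite("pics/held.png",cv2.resize(np.hstack([a,b]),None,fx=1.5,fy=1.5)[:,:,::-1])
s=telemetry.state();print(R.from_rotvec(s["orientation"]).as_matrix().round(3),s["position"],s["opening"])
```

```text
[[ 1.     0.02  -0.002]
 [ 0.002 -0.004  1.   ]
 [ 0.02  -1.    -0.004]] [ 0.57258608 -0.24539484  0.17338113] 0.03936421381466055
```

View pics/held.png

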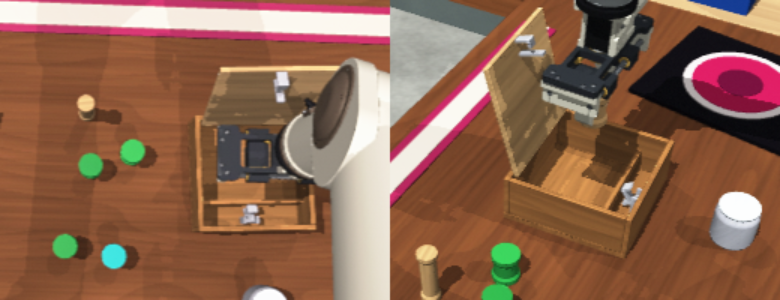

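Call:
play_rows([
  {"tx":0,"ty":0.03,"tz":-0.003,"ax":0,"ay":0,"az":1},
  {"tx":0,"ty":0.03,"tz":0,"ax":0,"ay":0,"az":0},
  {"tx":0,"ty":0.025,"tz":0,"ax":0,"ay":0,"az":0},
  {"tx":0,"ty":0.02,"tz":0,"ax":0,"ay":0,"az":0},
  {"tx":0,"ty":0,"tz":0,"ax":0,"ay":0,"az":0},
])

```text
time: 9.68
position: [0.5735, -0.2396, 0.0667]
orientation: [-1.571, -0.012, 0.007]
contact_force: [0.5, -0.1, -0.8]
opening: 0.0395
```

Call:
play_rows([
  {"tx":0,"ty":0.012,"tz":-0.009,"ax":0,"ay":0,"az":0},
  {"tx":0,"ty":0.01,"tz":0,"ax":0,"ay":0,"az":0},
  {"tx":0,"ty":0.005,"tz":0,"ax":0,"ay":0,"az":0},
  {"tx":0,"ty":0,"tz":0,"ax":0,"ay":0,"az":0},
])

```text
time: 10.18
position: [0.5753, -0.2499, 0.0402]
orientation: [-1.573, -0.014, 0.005]
contact_force: [0.2, 0.6, -0.6]
opening: 0.0393
```

Call:
play_rows([
  {"tx":0,"ty":0.004,"tz":0,"ax":0,"ay":0,"az":0},
  {"tx":0,"ty":0,"tz":0,"ax":0,"ay":0,"az":0},
])

```text
time: 10.42
position: [0.5758, -0.2499, 0.0365]
orientation: [-1.573, -0.015, 0.004]
contact_force: [0.0, -0.5, -1.3]
opening: 0.0392
```

Call:
play_rows([
  {"tx":0,"ty":0,"tz":0,"ax":0,"ay":0,"az":0},
  {"tx":0,"ty":0,"tz":0,"ax":0,"ay":0,"az":0},
  {"tx":0,"ty":0,"tz":0,"ax":0,"ay":0,"az":0},
  {"tx":0,"ty":0,"tz":0,"ax":0,"ay":0,"az":0},
], gripper=0.75)

```text
time: 10.92
position: [0.5765, -0.25, 0.0374]
orientation: [-1.574, -0.017, 0.003]
contact_force: [0.4, -0.6, -0.7]
opening: 0.0684
```

Released; rise straight up, then back to the robot side.

Call:
play_rows([
  {"tx":0,"ty":-0.03,"tz":0,"ax":0,"ay":0,"az":0},
  {"tx":0,"ty":-0.04,"tz":0,"ax":0,"ay":0,"az":0},
  {"tx":0,"ty":-0.05,"tz":0,"ax":0,"ay":0,"az":0},
  {"tx":0,"ty":-0.05,"tz":0,"ax":0,"ay":0,"az":0},
  {"tx":-0.04,"ty":0,"tz":0.04,"ax":0,"ay":0,"az":0},
  {"tx":-0.03,"ty":0,"tz":0.06,"ax":0,"ay":0,"az":0},
  {"tx":-0.03,"ty":0,"tz":0.06,"ax":0,"ay":0,"az":0},
  {"tx":0,"ty":0,"tz":0.06,"ax":0,"ay":0,"az":0},
  {"tx":0,"ty":0,"tz":0.03,"ax":0,"ay":0,"az":0},
  {"tx":0,"ty":0,"tz":0,"ax":0,"ay":0,"az":0},
  {"tx":0,"ty":0,"tz":0,"ax":0,"ay":0,"az":0},
])

```text
time: 12.3
position: [0.4725, 0.0001, 0.213]
orientation: [-1.577, -0.021, -0.004]
contact_force: [0.4, -0.3, -0.1]
opening: 0.069
```

Run:
```python
from h import *
import cv2
a=snapshot("top")[100:300,140:480]; b=snapshot("side")[20:220,230:490]
cv2.imwrite("pics/end.png",cv2.resize(np.hstack([a,b]),None,fx=1.3,fy=1.3)[:,:,::-1])
s=telemetry.state();print(s["position"],s["opening"],s["time"])
```

```text
[ 4.72480922e-01 -3.03388022e-04  2.12907397e-01] 0.06849579342997811 12.4
```

View pics/end.png

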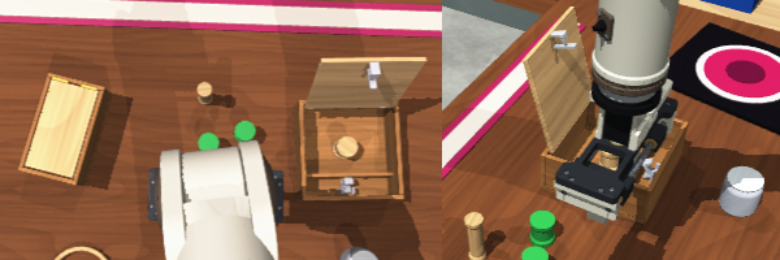

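```bash
python3 -c "
from rig import *
print(job_done())"
```

```text
the job is handed in; nothing more can be done
None
```

The spool is in the wide box and the job is handed in, at about 12.4 s of the 54 s allowed; the hand-in gave no verdict.

- **Door:** I pressed the wide door near its free edge with the closed fingertips until it reached its stop, at about 9 N on the tool. When the fingers withdrew, it swung open past upright.
- **Spool:** I gripped the wooden spool at an opening of 39.6 mm, which fits its 40 mm diameter. I carried it over, lowered it to an estimated 2 mm above the bay floor, released it and pulled clear.
- **Last picture:** The spool is in the bay, the wide door is open, the narrow box is shut, and the arm touches nothing. I saw no sign of the bobbin or the visible green spools having moved. The arm hid the turquoise spool and one green one in this picture.

No check failed. The two cameras agreed on positions to within about 6 mm. The door angle and the spool's height and rest were judged from the pictures only, not measured.

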